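Walk the blue pot on to its cork mat

TASK

Walk the tall blue glazed pot forward on to the cork mat without ever lifting it clear of the shelf: tip it sideways on to one end of its foot and swing the raised end round on to the mat, set it down flat, then tip it the other way and swing the other end on. Leave the pot standing upright with its whole foot on the mat, in line with the mat, let go of it, and do not disturb the terracotta pot or the mister.

Things in the scene. Friction and masses are not known exactly. Their poses are not given: they have to be found in the camera images.
- pot_center (a point): Centre (95 mm up) of the tall slim blue glazed pot with two white bands: an open trough 50 mm thick (its x), 150 mm wide (its y), 190 mm tall (its z), walls 7 mm, flat foot, 0.55 to 0.95 kg; pinch it across x near the top, from above. Starts upright, its centre 72 to 90 mm behind (-x of) the mat's long centre line, in line with the mat within 7 degrees, +x face towards the mat.
- pot_left (a point): Middle of the short (50 mm) bottom edge at the blue pot's left (+y) end: 75 mm along the pot's +y and 95 mm below its centre. At shelf height (z = 0) while that end stands on the shelf; axes as the pot's.
- pot_right (a point): Middle of the short (50 mm) bottom edge at the blue pot's right (-y) end: 75 mm along the pot's -y and 95 mm below its centre. At shelf height (z = 0) while that end stands on the shelf; axes as the pot's.
- mat: Centre of the fixed cork mat, a brown rectangle 90 mm deep (its x) and 280 mm long (its y), lying flush with the shelf, so there is no step to climb (the shelf is flat at z = 0). The pot goes on it with its width along the mat's length; anywhere along the length will do.
- clay_center (a point): Bystander: centre, half-way up, of a terracotta pot with white bands, same shape and size as the blue one (50 x 150 x 190 mm, axes alike). Stands 200 mm or more from the mat's centre.
- mister_center (a point): Bystander: clear plastic mister with a white head, 72 mm across, 184 mm tall; the point is on its axis, 70 mm above the shelf.
There are look-alikes about, which are no part of the job. There is more than one size of the part that bears pot_center; the job needs the middle-sized.

How it is judged:
On the way, in this order (a step that is already met when the one before it is completed fails the run):
1. the blue pot is tipped on to one end of its foot, the other end raised more than 15 mm (((height (world z) of pot_left above 0.015 m and height (world z) of pot_right below 0.008 m) or (height (world z) of pot_right above 0.015 m and height (world z) of pot_left below 0.008 m))), for 0.1 s.
2. the pot stands flat again, one end of its foot on the mat, the other end still behind (((height (world z) of each of pot_left, pot_right below 0.004 m and x of pot_left in the frame of mat between -0.02 and 0.02 m and x of pot_right in the frame of mat below -0.04 m) or (height (world z) of each of pot_right, pot_left below 0.004 m and x of pot_right in the frame of mat between -0.02 and 0.02 m and x of pot_left in the frame of mat below -0.04 m))), for 0.2 s.
3. the pot is tipped on to the end that stands on the mat, the end behind raised more than 15 mm (((height (world z) of pot_right above 0.015 m and height (world z) of pot_left below 0.008 m and x of pot_left in the frame of mat above -0.03 m and x of pot_right in the frame of mat below -0.03 m) or (height (world z) of pot_left above 0.015 m and height (world z) of pot_right below 0.008 m and x of pot_right in the frame of mat above -0.03 m and x of pot_left in the frame of mat below -0.03 m))), for 0.1 s.
At the end, for the whole second after the job is handed in: The blue pot stands still and upright (within 3 degrees), both ends of its foot down on the shelf (within 4 mm) and within 20 mm of the mat's long centre line and 140 mm of its short one, so that the whole foot is on the mat and in line with it (height (world z) of each of pot_left, pot_right below 0.004 m and x of pot_left in the frame of mat between -0.02 and 0.02 m and y of pot_left in the frame of mat between -0.14 and 0.14 m and x of pot_right in the frame of mat between -0.02 and 0.02 m and y of pot_right in the frame of mat between -0.14 and 0.14 m and angle between pot_center's own z axis and vertical below 0.05 rad and linear speed of pot below 0.02 m/s); the robot touches nothing.
It fails at once if the blue pot is lifted clear of the shelf (both ends of its foot more than 12 mm up) (height (world z) of each of pot_left, pot_right above 0.012 m).
It fails at once if the blue pot is tipped over (more than 34 degrees) (angle between pot_center's own z axis and vertical above 0.6 rad).
It fails at once if the terracotta pot is moved more than 20 mm (distance of clay_center from where it was at the start of the episode above 0.02 m).
It fails at once if the mister is moved more than 20 mm (distance of mister_center from where it was at the start of the episode above 0.02 m).
It also fails if it takes over 38 s, if anything falls off the work surface, if the arm or the gripper's body presses on something with over 40 N, if the wrist force passes 120 N, or if a joint passes its speed limit or range.

ROBOT

A 6-joint arm with a two-finger parallel gripper is mounted at the origin on the work surface. World frame = base frame: x ahead of the robot, y to its left, z up, the work surface at z = 0. Lengths are in m, angles in rad, forces in N, time in s.
With the tool pointing down it reaches from about 0.35 to 0.875 m from the base axis. Payload 4.2 kg.
Tool frame: the origin (TCP) lies at the very end of the fingers, on their centre line; the grasp point (between the pads) lies robot.grasp_offset behind it (robot.grasp_offset is the distance from the TCP to the grasp point, in m); z points along the fingers, y is the line along which they close (so a half turn about z gives the same grasp; the last joint's range is limited). The gripper opens to 87 mm and grips with 3 to 60 N. Pads are 19 mm wide; open, the fingers measure 117 mm over their backs; the gripper's body (75 mm by 190 mm) begins 51 mm behind the grasp point.
Start: joints at [1.557, 0.385, 0.008, 0, -1.194, -0.259], TCP at [0.168, 0.602, 0.223] pointing down, gripper open.
Joint ranges: [-3.14, 3.14], [-1.21, 2.06], [-1.07, 1.41], [-3.16, 2.05], [-2.99, -0.16], [-3.1, 3.1]. Speed limits (rad/s): [2.79, 2.79, 3.14, 3.14, 3.14, 3.14].

INTERFACE

Orientations are given as a unit quaternion [x, y, z, w].
In Python, from rig import robot gives the robot as it stands.
- The arm moves only by the tool move_arm, never from a script. Its argument "plan" is a list of rows, each a list of 7 numbers: the opening in per cent of the stroke, from 0 (shut) to 100 (fully open), then the shift along the tool's x, y, z in m, then the turn, a rotation vector about the tool's x, y, z in rad. A call has exactly 10 rows; each row shifts and turns the commanded pose from where the row before left it, along the tool's axes as they then stand; what a row does not reach is not made up. A row lasts 1/12 s, in which the tool goes at most 41.7 mm and 7.16 degrees, less where a joint would pass 70% of its speed; a pose out of reach is approached as far as the arm can. A call is refused whole if a number of a shift passes 0.0417 or a number of a turn 0.125, either way. A call with a gripper value outside its range is refused whole. The fingers move at their own pace and stop on an object; the grip force is fixed at half the most. Time passes only in rows, so rows that do not move let the fingers close, or fill a call up. It gives the time, the measured TCP pose, the force, the opening and the grip force at its end, in the units of the state.
- robot.observe(): the state, without advancing time (a new reading comes with each control period).
- robot.get_image(name): name is "scene" or "side" or "wrist"; returns the picture (400x640x3 uint8, red, green, blue); there is no depth.
- robot.get_calibration(name): a dict with "intrinsics" (3x3 intrinsics, pixels), "distortion" ([k1, k2, p1, p2, k3] as OpenCV has them; the pictures are not rectified), "T" (4x4, takes a point from camera to world coordinates). Camera axes: x right, y up, looking along -z (the intrinsics and any distortion apply to the point x, -y, -z); pixel columns grow to the right and rows downward; lengths in m; the calibration is good to about 2 mm. A picture is of the moment at which its call begins: read the wrist's pose just before it. get_calibration takes no time and is no camera call; for the wrist camera it gives the pose at the moment of the call.
- robot.sign_off(): hands the job in; it is judged then, once.
The state is a dict: "time_s": time; "q": joint angles; "qvel": joint speeds; "joint_torque": joint torques, N m; "eef_pos": TCP position; "tool_rot": TCP orientation; "contact_force": force on the tool from outside, world axes, zero at the start; "wrist_torque": the same for the moment, N m; "gripper_width": opening from 0.0 (shut) to 1.0 (fully open); "gripper_force": force on a finger pad.
Only numpy, scipy, OpenCV 4.12 (cv2) and the standard library are available. Lean on these libraries where they do the work, as an engineer would, in place of code of your own. Each camera call takes 0.05 s, during which the arm holds its last target. There are 200 camera calls.

## Working session

There is one attempt and no reset: what is moved stays moved. The work goes in short steps, Python scripts to look and compute and a tool call to move; the robot and the scene stay as the last step left them, time stands still between calls to the robot, and variables do not carry over. Pictures are saved under pics/ and viewed, at most 10 in all, crops included, and the job is handed in when it is done.

Besides the shell and the picture viewer there is one more tool, called after "Request:" as name([rows], argument=value, ...), one row to a line, values as JSON. move_arm: Moves the arm, as the interface text tells. Its arguments: {"type":"object","properties":{"plan":{"type":"array","items":{"type":"array","items":{"type":"number"}}}},"required":["plan"]}

```bash
mkdir -p pics
python3 - <<'E'
from rig import robot
import cv2,numpy as np
s=robot.observe();print(s, robot.grasp_offset)
for n in("scene","side"):
    im=robot.get_image(n);cv2.imwrite(f"pics/{n}0.png",im[...,::-1]);c=robot.get_calibration(n);print(n,c)
E
```

```text
{'time_s': 0.0, 'q': array([ 1.55658606e+00,  3.85583641e-01,  6.63099119e-03, -4.92797821e-04,
       -1.19400971e+00, -2.58587674e-01]), 'qvel': array([ 0.00066014,  0.00049384, -0.00098568, -0.00042954, -0.00054022,
       -0.00047372]), 'joint_torque': array([-5.59770751e-05, -3.90669858e+01,  1.87403512e+01,  4.21979383e+00,
        1.09448718e-02, -1.98202406e-04]), 'eef_pos': array([0.16822103, 0.60131067, 0.2214462 ]), 'tool_rot': array([ 9.90699102e-01, -1.36066397e-01, -9.53052754e-05,  1.10285566e-03]), 'contact_force': array([ 0.39646698,  0.2222545 , -0.66807953]), 'wrist_torque': array([-0.00409797,  0.01536027, -0.00205298]), 'gripper_force': 0.0, 'gripper_width': 1.0028706790332487} 0.0187
scene {'intrinsics': array([[464.94418995,   0.        , 324.64046818],
       [  0.        , 464.94418995, 200.57249982],
       [  0.        ,   0.        ,   1.        ]]), 'distortion': array([-0.13069398,  0.        ,  0.        ,  0.        ,  0.        ]), 'T': array([[-0.99733336, -0.05827121,  0.04393903,  0.58309606],
       [ 0.07274864, -0.74581935,  0.66216397,  0.89594069],
       [-0.00581452,  0.66359472,  0.74806967,  1.05906699],
       [ 0.        ,  0.        ,  0.        ,  1.        ]])}
side {'intrinsics': array([[456.00990349,   0.        , 316.39662231],
       [  0.        , 456.00990349, 197.57540617],
       [  0.        ,   0.        ,   1.        ]]), 'distortion': array([-0.04950166,  0.        ,  0.        ,  0.        ,  0.        ]), 'T': array([[ 0.83824543, -0.32671484,  0.43657991,  0.9471977 ],
       [ 0.54503619,  0.4774263 , -0.68920221, -0.62987603],
       [ 0.01673786,  0.81567245,  0.57827182,  0.66939559],
       [ 0.        ,  0.        ,  0.        ,  1.        ]])}
```

View pics/scene0.png

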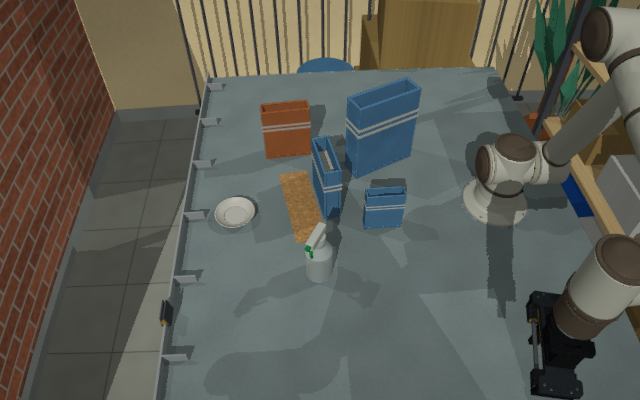

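View pics/side0.png

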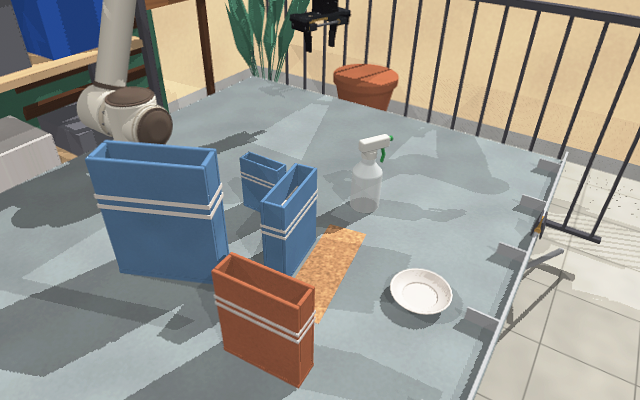

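The blue mid-sized pot stands at scene (327,178) and side (290,220), beside the cork mat at scene (298,205). The big and small blue pots are decoys. I'll zoom in on both for corner picking.

Run:
```python
import cv2
a=cv2.imread("pics/scene0.png")[120:260,250:420];b=cv2.imread("pics/side0.png")[140:340,230:400]
cv2.imwrite("pics/c1.png",cv2.resize(a,None,fx=4,fy=4,interpolation=2));cv2.imwrite("pics/c2.png",cv2.resize(b,None,fx=3,fy=3,interpolation=2))
```

```text
(no output)
```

View pics/c1.png

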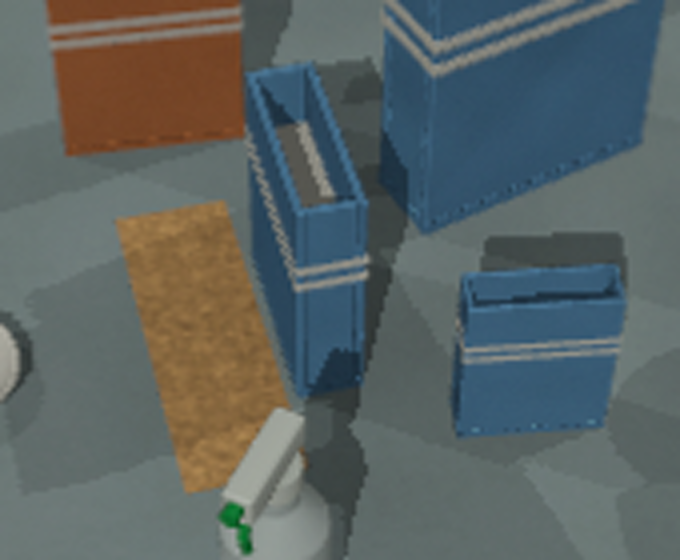

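View pics/c2.png

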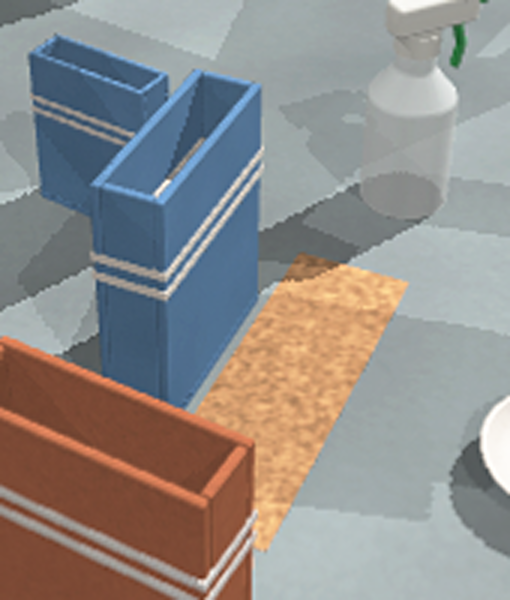

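Crops are clear: pot rim corners at scene-crop (248,73),(313,64),(367,205),(301,212); mat corners (117,219),(226,201),(187,492); matching points are visible in the side crop. Triangulating.

```bash
cat > h.py <<'E'
import numpy as np,cv2
from rig import robot
def ray(n,p,cal=None):
    c=cal or robot.get_calibration(n)
    u=cv2.undistortPoints(np.array([[p]],float),c["intrinsics"],c["distortion"])[0,0]
    T=c["T"];return T[:3,3],T[:3,:3]@np.array([u[0],-u[1],-1])
def onz(n,p,z=0,cal=None):
    o,d=ray(n,p,cal);return o+d*(z-o[2])/d[2]
def tri(a,b):
    (o1,d1),(o2,d2)=ray("scene",a),ray("side",b)
    s=np.linalg.lstsq(np.c_[d1,-d2],o2-o1,rcond=None)[0]
    return (o1+s[0]*d1+o2+s[1]*d2)/2, np.linalg.norm(o1+s[0]*d1-o2-s[1]*d2)
S=lambda x,y:(250+x/4-.4,120+y/4-.4)
D=lambda x,y:(230+x/3-.33,140+y/3-.33)
E
python3 - <<'E'
from h import *
np.set_printoptions(precision=4,suppress=True)
for k,a,b in[("A+x-y",(248,73),(166,203)),("B-x-y",(313,64),(93,184)),("C-x+y",(367,205),(198,72)),("D+x+y",(301,212),(262,85)),("mat+x-y? ",(117,219),(265,549)),("mat+x+y",(187,492),(407,282))]:
    print(k,*tri(S(*a),D(*b)))
for p in[(302,394),(360,388),(117,219),(226,201),(187,492),(293,395),(66,155),(245,138),(458,436),(426,233)]:print("sc",p,onz("scene",S(*p)))
for p in[(104,382),(167,407),(258,300),(303,252),(407,282),(265,549),(193,405)]:print("sd",p,onz("side",D(*p)))
for p in[(110,70),(51,25)]: pass
for n,p in[("side",(365,202)),("scene",(320,268))]:print("mister",onz(n,p,0.02))
E
```

```text
A+x-y [ 0.5532 -0.1138  0.1893] 0.00346587629689152
B-x-y [ 0.5055 -0.1218  0.1881] 0.0020173700219606513
C-x+y [0.4809 0.0224 0.1865] 0.0023332853649985813
D+x+y [0.5267 0.0294 0.1894] 0.005375088979458648
mat+x-y?  [ 0.6601 -0.164   0.0009] 0.001753313025334166
mat+x+y [0.6123 0.1109 0.0004] 0.0005166259036128822
sc (302, 394) [0.5246 0.0275 0.    ]
sc (360, 388) [0.4814 0.0251 0.    ]
sc (117, 219) [ 0.6594 -0.1653  0.    ]
sc (226, 201) [ 0.5711 -0.1788  0.    ]
sc (187, 492) [0.6121 0.1105 0.    ]
sc (293, 395) [0.5312 0.0279 0.    ]
sc (66, 155) [ 0.7014 -0.2439  0.    ]
sc (245, 138) [ 0.5518 -0.2525  0.    ]
sc (458, 436) [0.415  0.0755 0.    ]
sc (426, 233) [ 0.414  -0.1302  0.    ]
sd (104, 382) [ 0.4887 -0.1035  0.    ]
sd (167, 407) [ 0.5393 -0.0986  0.    ]
sd (258, 300) [0.5296 0.0299 0.    ]
sd (303, 252) [0.5274 0.098  0.    ]
sd (407, 282) [0.6124 0.1114 0.    ]
sd (265, 549) [ 0.6607 -0.1632  0.    ]
sd (193, 405) [ 0.5529 -0.0871  0.    ]
mister [0.5649 0.1954 0.02  ]
mister [0.5517 0.2138 0.02  ]
```

```bash
cat > plan.py <<'E'
import numpy as np,json,os,sys
from scipy.spatial.transform import Rotation as R, Slerp
Y=0.173  # mat yaw
MAT=np.array([.5917,-.0345])
def load():
    if os.path.exists("cmd.json"):
        d=json.load(open("cmd.json"));return np.array(d["p"]),R.from_quat(d["q"])
    return np.array([.168,.602,.223]),R.from_quat([.990699,-.136066,0,.0005])
def rows(traj,grip):
    "traj: list of (p,R); error-fed-back rounded rows; saves the final commanded pose"
    p,r=load();out=[]
    for P,Q in traj:
        d=np.round(r.inv().apply(P-p),3);w=np.round((r.inv()*Q).as_rotvec()/.002)*.002
        assert abs(d).max()<=.0417 and np.linalg.norm(d)<.0417 and np.linalg.norm(w)<.125,(d,w)
        out.append([grip]+[round(float(v),4)+0. for v in [*d,*w]]);p=p+r.apply(d);r=r*R.from_rotvec(w)
    for i in range(0,len(out),10):print(json.dumps(out[i:i+10]))
    json.dump(dict(p=list(p),q=list(r.as_quat())),open("cmd.json","w"));print(p,r.as_quat())
def down(yaw): # tool z down, tool y = -(pot x) at that yaw
    y=-np.array([np.cos(yaw),np.sin(yaw),0]);z=np.array([0,0,-1.]);return R.from_matrix(np.c_[np.cross(y,z),y,z])
def line(P,Q,n):
    p,r=load();w=(r.inv()*Q).as_rotvec();return [(p+(P-p)*k/n,r*R.from_rotvec(w*k/n)) for k in range(1,n+1)]
E
python3 - <<'E'
from plan import *
rows(line(np.array([.517,-.046,.28]),down(Y),20),100)
E
```

```text
[[100, 0.026, 0.026, -0.003, 0.0, 0.0, 0.056], [100, 0.027, 0.026, -0.003, 0.0, 0.0, 0.056], [100, 0.028, 0.023, -0.002, 0.0, 0.0, 0.056], [100, 0.029, 0.022, -0.003, 0.0, 0.0, 0.056], [100, 0.031, 0.02, -0.003, 0.0, 0.0, 0.058], [100, 0.032, 0.018, -0.003, 0.0, 0.0, 0.056], [100, 0.033, 0.017, -0.003, 0.0, 0.0, 0.056], [100, 0.034, 0.015, -0.003, 0.0, 0.0, 0.056], [100, 0.034, 0.012, -0.002, 0.0, 0.0, 0.056], [100, 0.036, 0.011, -0.003, 0.0, 0.0, 0.056]]
[[100, 0.035, 0.009, -0.003, 0.0, 0.0, 0.056], [100, 0.036, 0.007, -0.003, 0.0, 0.0, 0.056], [100, 0.037, 0.004, -0.003, 0.0, 0.0, 0.058], [100, 0.037, 0.003, -0.002, 0.0, 0.0, 0.056], [100, 0.036, 0.001, -0.003, 0.0, 0.0, 0.056], [100, 0.037, -0.002, -0.003, 0.0, 0.0, 0.056], [100, 0.037, -0.003, -0.003, 0.0, 0.0, 0.056], [100, 0.036, -0.006, -0.003, 0.0, 0.0, 0.056], [100, 0.036, -0.008, -0.003, 0.0, 0.0, 0.056], [100, 0.036, -0.009, -0.002, 0.0, 0.0, 0.056]]
[ 0.51692182 -0.04625476  0.27959478] [ 7.65814312e-01 -6.43061575e-01  2.66439994e-04  4.23095794e-04]
```

Request:
move_arm([
  [100,0.026,0.026,-0.003,0.0,0.0,0.056],
  [100,0.027,0.026,-0.003,0.0,0.0,0.056],
  [100,0.028,0.023,-0.002,0.0,0.0,0.056],
  [100,0.029,0.022,-0.003,0.0,0.0,0.056],
  [100,0.031,0.02,-0.003,0.0,0.0,0.058],
  [100,0.032,0.018,-0.003,0.0,0.0,0.056],
  [100,0.033,0.017,-0.003,0.0,0.0,0.056],
  [100,0.034,0.015,-0.003,0.0,0.0,0.056],
  [100,0.034,0.012,-0.002,0.0,0.0,0.056],
  [100,0.036,0.011,-0.003,0.0,0.0,0.056],
])

```text
time_s: 0.93
eef_pos: [0.3435, 0.2758, 0.2504]
tool_rot: [0.914, -0.406, -0.0, 0.0]
contact_force: [0.8, 0.4, 0.2]
gripper_width: 1.001
gripper_force: 0.0
```

Request:
move_arm([
  [100,0.035,0.009,-0.003,0.0,0.0,0.056],
  [100,0.036,0.007,-0.003,0.0,0.0,0.056],
  [100,0.037,0.004,-0.003,0.0,0.0,0.058],
  [100,0.037,0.003,-0.002,0.0,0.0,0.056],
  [100,0.036,0.001,-0.003,0.0,0.0,0.056],
  [100,0.037,-0.002,-0.003,0.0,0.0,0.056],
  [100,0.037,-0.003,-0.003,0.0,0.0,0.056],
  [100,0.036,-0.006,-0.003,0.0,0.0,0.056],
  [100,0.036,-0.008,-0.003,0.0,0.0,0.056],
  [100,0.036,-0.009,-0.002,0.0,0.0,0.056],
])

```text
time_s: 1.77
eef_pos: [0.5179, -0.0482, 0.2785]
tool_rot: [0.765, -0.644, -0.0, 0.0]
contact_force: [1.0, 1.3, 0.1]
gripper_width: 0.997
gripper_force: 0.0
```

Run:
```python
from h import *
s=robot.observe();print(s['time_s'],s['eef_pos'],s['tool_rot'],s['q'],s['contact_force'])
im=robot.get_image("wrist");cv2.imwrite("pics/w1.png",im[...,::-1])
import json;c=robot.get_calibration("wrist");json.dump({k:np.array(v).tolist() for k,v in c.items()},open("w1.json","w"))
```

```text
1.7667 [ 0.51786341 -0.04817187  0.27853596] [ 7.64954949e-01 -6.44083781e-01 -9.74830883e-05  3.10908534e-06] [ 2.19453852e-01  1.68177523e-01 -1.51382412e-01 -1.59319083e-04
 -1.25135957e+00 -4.82573633e-02] [1.01912226 1.34935535 0.11151868]
```

View pics/w1.png

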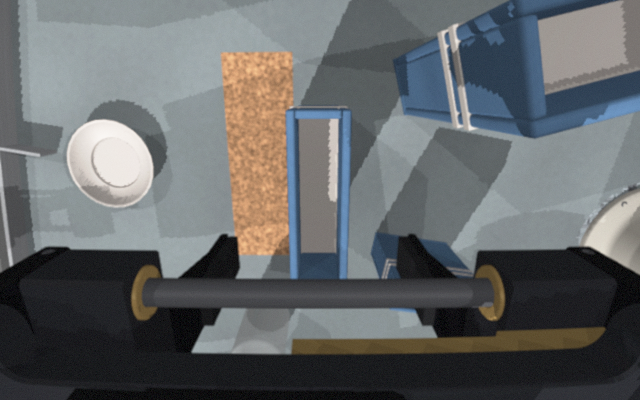

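The wrist view shows the pot rim centred between the fingers (columns 287–351, fingers about 230 and 405), with the mat to its left (corners (221,53),(293,53)). Checking with the calibration.

```bash
python3 - <<'E'
from h import *
import json
np.set_printoptions(precision=4,suppress=True)
c={k:np.array(v) for k,v in json.load(open("w1.json")).items()}
im=cv2.imread("pics/w1.png");h=cv2.cvtColor(im,cv2.COLOR_BGR2HSV)
m=cv2.inRange(h,(5,80,80),(22,255,255));m[:,:200]=0;m[:,300:]=0;m[256:]=0
for r in (60,100): 
    x=np.where(m[r]>0)[0];print(r,x.min(),x.max())
x0=[]
for r in range(60,250,10):
    x=np.where(m[r]>0)[0];x0.append(onz("",(x.min()-.5,r),0,c))
x0=np.array(x0);f=np.polyfit(x0[:,1],x0[:,0],1);print("mat +x edge",x0[0],x0[-1],"yaw",-np.arctan(f[0]))
for p in[(221,52),(293,52),(234,256)]:print("mat",onz("",p,0,c))
for p in[(287,109),(351,109)]:print("rim -y",onz("",p,.19,c))
for p in[(290,278),(347,278)]:print("rim",onz("",p,.19,c))
print("big pot rim pts",onz("",(525,137),.25,c),onz("",(393,57),0.,c))
E
sed -i 's/^Y=.*/Y=0.173/' plan.py
python3 - <<'E'
from plan import *
p,_=load()
rows(line(np.array([.516,-.045,.152]),down(Y),8)+[(np.array([.516,-.045,.152]),down(Y))]*2,100)
E
```

```text
60 222 291
100 224 292
mat +x edge [ 0.6618 -0.1604  0.    ] [ 0.6191  0.0838 -0.    ] yaw 0.17013901318131264
mat [ 0.6633 -0.1698  0.    ]
mat [ 0.5733 -0.1839  0.    ]
mat [0.6205 0.1106 0.    ]
rim -y [ 0.5548 -0.1212  0.19  ]
rim -y [ 0.5076 -0.1291  0.19  ]
rim [0.5327 0.0195 0.19  ]
rim [0.4836 0.0114 0.19  ]
big pot rim pts [ 0.4083 -0.1319  0.25  ] [ 0.4478 -0.1992  0.    ]
[[100, 0.0, 0.0, 0.016, 0.0, 0.0, 0.0], [100, 0.0, 0.0, 0.016, 0.0, 0.0, 0.0], [100, -0.001, 0.0, 0.016, 0.0, 0.0, 0.0], [100, 0.0, 0.0, 0.016, 0.0, 0.0, 0.0], [100, 0.0, 0.0, 0.016, 0.0, 0.0, 0.0], [100, 0.0, 0.0, 0.016, 0.0, 0.0, 0.0], [100, 0.0, 0.001, 0.016, 0.0, 0.0, 0.0], [100, -0.001, 0.0, 0.016, 0.0, 0.0, 0.0], [100, 0.0, 0.0, 0.0, 0.0, 0.0, 0.0], [100, 0.0, 0.0, 0.0, 0.0, 0.0, 0.0]]
[ 0.51557359 -0.04458465  0.15159324] [ 7.65814312e-01 -6.43061575e-01  2.66439994e-04  4.23095794e-04]
```

Request:
move_arm([
  [100,0.0,0.0,0.016,0.0,0.0,0.0],
  [100,0.0,0.0,0.016,0.0,0.0,0.0],
  [100,-0.001,0.0,0.016,0.0,0.0,0.0],
  [100,0.0,0.0,0.016,0.0,0.0,0.0],
  [100,0.0,0.0,0.016,0.0,0.0,0.0],
  [100,0.0,0.0,0.016,0.0,0.0,0.0],
  [100,0.0,0.001,0.016,0.0,0.0,0.0],
  [100,-0.001,0.0,0.016,0.0,0.0,0.0],
  [100,0.0,0.0,0.0,0.0,0.0,0.0],
  [100,0.0,0.0,0.0,0.0,0.0,0.0],
])

```text
time_s: 2.65
eef_pos: [0.5155, -0.0447, 0.1499]
tool_rot: [0.766, -0.643, -0.001, 0.001]
contact_force: [0.7, 0.3, 0.2]
gripper_width: 0.999
gripper_force: 0.0
```

Request:
move_arm([
  [0,0,0,0,0,0,0],
  [0,0,0,0,0,0,0],
  [0,0,0,0,0,0,0],
  [0,0,0,0,0,0,0],
  [0,0,0,0,0,0,0],
  [0,0,0,0,0,0,0],
  [0,0,0,0,0,0,0],
  [0,0,0,0,0,0,0],
  [0,0,0,0,0,0,0],
  [0,0,0,0,0,0,0],
])

```text
time_s: 3.48
eef_pos: [0.5164, -0.0446, 0.1508]
tool_rot: [0.766, -0.643, 0.0, -0.0]
contact_force: [0.1, 1.2, 1.4]
gripper_width: 0.572
gripper_force: 30.0
```

```bash
cat >> plan.py <<'E'
def walk(c0,yaw0,side,th,dyaw,nt,ns,dz=0,grip=0):
    "tip about the end at y=side*75mm (side -1 right), swing dyaw about it, set down; th tilt"
    T0p,T0r=load();piv=np.array([*c0,0])+R.from_euler('z',yaw0).apply([0,side*.075,0])
    ax=R.from_euler('z',yaw0).apply([1,0,0]);tr=[]
    def pose(t,f):
        Q=R.from_rotvec([0,0,f])*R.from_rotvec(-side*ax*t);return piv+Q.apply(T0p-piv)+[0,0,dz*t/th],Q*T0r
    s=lambda n:[.5-.5*np.cos(np.pi*k/n) for k in range(1,n+1)]
    tr=[pose(th*k,0) for k in s(nt)]+[pose(th,dyaw*k) for k in s(ns)]+[pose(th*(1-k),dyaw) for k in s(nt)]
    c1=piv-R.from_euler('z',yaw0+dyaw).apply([0,side*.075,0]);print("expected centre",c1,"yaw",yaw0+dyaw)
    rows(tr,grip)
E
python3 -c "
from plan import *
walk([.5165,-.048],.173,-1,.2,-.563,10,20)"
```

```text
expected centre [ 0.55792451 -0.05251228  0.        ] yaw -0.38999999999999996
[[0, 0.001, 0.0, 0.0, 0.0, -0.004, 0.0], [0, 0.002, 0.0, -0.001, 0.0, -0.016, 0.0], [0, 0.003, 0.0, -0.002, 0.0, -0.022, 0.0], [0, 0.005, 0.0, -0.002, 0.0, -0.028, 0.0], [0, 0.004, 0.0, -0.003, 0.0, -0.03, 0.0], [0, 0.005, 0.0, -0.002, 0.0, -0.03, 0.0], [0, 0.004, 0.0, -0.002, 0.0, -0.028, 0.0], [0, 0.004, 0.0, -0.002, 0.0, -0.022, 0.0], [0, 0.002, 0.0, -0.001, 0.0, -0.016, 0.0], [0, 0.001, 0.0, 0.0, 0.0, -0.004, 0.0]]
[[0, 0.0, 0.0, 0.0, 0.0, 0.0, 0.004], [0, 0.0, -0.001, 0.0, 0.002, 0.0, 0.01], [0, 0.0, 0.0, 0.0, 0.004, 0.0, 0.016], [0, 0.0, -0.001, 0.0, 0.004, 0.0, 0.022], [0, 0.0, -0.002, 0.0, 0.006, 0.0, 0.028], [0, 0.0, -0.001, 0.0, 0.008, 0.0, 0.034], [0, 0.0, -0.002, 0.0, 0.006, 0.0, 0.036], [0, 0.0, -0.002, 0.0, 0.008, 0.0, 0.04], [0, 0.0, -0.002, 0.0, 0.01, 0.0, 0.042], [0, 0.0, -0.002, 0.0, 0.008, 0.0, 0.044]]
[[0, 0.0, -0.002, 0.0, 0.008, 0.0, 0.044], [0, 0.0, -0.002, 0.0, 0.01, 0.0, 0.042], [0, 0.0, -0.002, 0.0, 0.008, 0.0, 0.04], [0, 0.0, -0.002, 0.0, 0.006, 0.0, 0.036], [0, 0.0, -0.001, 0.0, 0.008, 0.0, 0.032], [0, 0.0, -0.002, 0.0, 0.004, 0.0, 0.03], [0, 0.0, -0.001, 0.0, 0.006, 0.0, 0.022], [0, 0.0, -0.001, 0.0, 0.002, 0.0, 0.016], [0, 0.0, 0.0, 0.0, 0.002, 0.0, 0.01], [0, 0.0, 0.0, 0.0, 0.002, 0.0, 0.004]]
[[0, -0.001, 0.0, 0.0, 0.0, 0.004, 0.0], [0, -0.002, 0.0, 0.001, 0.0, 0.016, 0.0], [0, -0.003, 0.0, 0.002, 0.0, 0.022, 0.0], [0, -0.005, 0.0, 0.002, 0.0, 0.028, 0.0], [0, -0.004, 0.0, 0.003, 0.0, 0.03, 0.0], [0, -0.005, 0.0, 0.002, 0.0, 0.03, 0.0], [0, -0.004, 0.0, 0.002, 0.0, 0.028, 0.0], [0, -0.003, 0.0, 0.002, 0.0, 0.022, 0.0], [0, -0.003, 0.0, 0.001, 0.0, 0.016, 0.0], [0, 0.0, 0.0, 0.001, 0.0, 0.004, 0.0]]
[ 0.55864443 -0.04940423  0.15126956] [ 5.56928375e-01 -8.30560350e-01  4.32792323e-04  3.20515702e-04]
```

Request:
move_arm([
  [0,0.001,0.0,0.0,0.0,-0.004,0.0],
  [0,0.002,0.0,-0.001,0.0,-0.016,0.0],
  [0,0.003,0.0,-0.002,0.0,-0.022,0.0],
  [0,0.005,0.0,-0.002,0.0,-0.028,0.0],
  [0,0.004,0.0,-0.003,0.0,-0.03,0.0],
  [0,0.005,0.0,-0.002,0.0,-0.03,0.0],
  [0,0.004,0.0,-0.002,0.0,-0.028,0.0],
  [0,0.004,0.0,-0.002,0.0,-0.022,0.0],
  [0,0.002,0.0,-0.001,0.0,-0.016,0.0],
  [0,0.001,0.0,0.0,0.0,-0.004,0.0],
])

```text
time_s: 4.32
eef_pos: [0.5218, -0.0761, 0.163]
tool_rot: [0.762, -0.64, -0.077, -0.065]
contact_force: [-1.2, 4.5, 5.2]
gripper_width: 0.57
gripper_force: 30.0
```

Run:
```python
from h import *
s=robot.observe();print(s['eef_pos'],s['tool_rot'],s['contact_force'],s['wrist_torque'])
a=robot.get_image("scene")[120:260,250:420];b=robot.get_image("side")[140:280,230:400]
cv2.imwrite("pics/t1.png",cv2.resize(np.hstack([a,b])[...,::-1],None,fx=2.3,fy=2.3,interpolation=2))
```

```text
[ 0.52175616 -0.07611186  0.16300384] [ 0.76167432 -0.64006774 -0.07714488 -0.06491679] [-1.19590892  4.45709864  5.21960412] [ 1.5234351   0.18313877 -0.04585928]
```

View pics/t1.png

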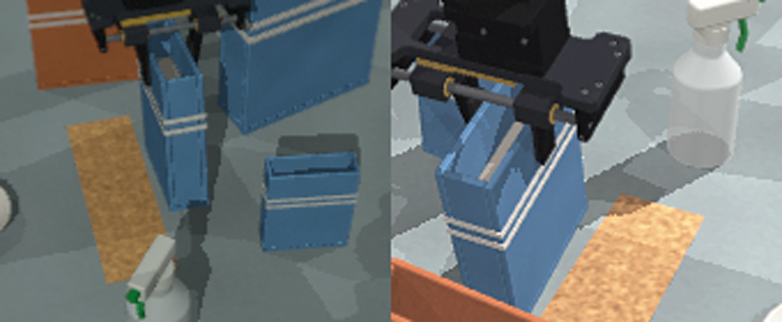

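The left end is raised (gap under the pot's near end at about (185,205), tilt visible in both views), and an upward force of 5 N shows the right edge is on the shelf. On to the swing.

Request:
move_arm([
  [0,0.0,0.0,0.0,0.0,0.0,0.004],
  [0,0.0,-0.001,0.0,0.002,0.0,0.01],
  [0,0.0,0.0,0.0,0.004,0.0,0.016],
  [0,0.0,-0.001,0.0,0.004,0.0,0.022],
  [0,0.0,-0.002,0.0,0.006,0.0,0.028],
  [0,0.0,-0.001,0.0,0.008,0.0,0.034],
  [0,0.0,-0.002,0.0,0.006,0.0,0.036],
  [0,0.0,-0.002,0.0,0.008,0.0,0.04],
  [0,0.0,-0.002,0.0,0.01,0.0,0.042],
  [0,0.0,-0.002,0.0,0.008,0.0,0.044],
])

```text
time_s: 5.25
eef_pos: [0.5346, -0.0763, 0.1627]
tool_rot: [-0.664, 0.741, 0.066, 0.074]
contact_force: [0.4, 0.6, 1.2]
gripper_width: 0.573
gripper_force: 30.0
```

Request:
move_arm([
  [0,0.0,-0.002,0.0,0.008,0.0,0.044],
  [0,0.0,-0.002,0.0,0.01,0.0,0.042],
  [0,0.0,-0.002,0.0,0.008,0.0,0.04],
  [0,0.0,-0.002,0.0,0.006,0.0,0.036],
  [0,0.0,-0.001,0.0,0.008,0.0,0.032],
  [0,0.0,-0.002,0.0,0.004,0.0,0.03],
  [0,0.0,-0.001,0.0,0.006,0.0,0.022],
  [0,0.0,-0.001,0.0,0.002,0.0,0.016],
  [0,0.0,0.0,0.0,0.002,0.0,0.01],
  [0,0.0,0.0,0.0,0.002,0.0,0.004],
])

```text
time_s: 6.08
eef_pos: [0.5472, -0.079, 0.1624]
tool_rot: [-0.554, 0.827, 0.055, 0.083]
contact_force: [-0.0, 0.1, -0.2]
gripper_width: 0.568
gripper_force: 30.0
```

Request:
move_arm([
  [0,-0.001,0.0,0.0,0.0,0.004,0.0],
  [0,-0.002,0.0,0.001,0.0,0.016,0.0],
  [0,-0.003,0.0,0.002,0.0,0.022,0.0],
  [0,-0.005,0.0,0.002,0.0,0.028,0.0],
  [0,-0.004,0.0,0.003,0.0,0.03,0.0],
  [0,-0.005,0.0,0.002,0.0,0.03,0.0],
  [0,-0.004,0.0,0.002,0.0,0.028,0.0],
  [0,-0.003,0.0,0.002,0.0,0.022,0.0],
  [0,-0.003,0.0,0.001,0.0,0.016,0.0],
  [0,0.0,0.0,0.001,0.0,0.004,0.0],
])

```text
time_s: 6.92
eef_pos: [0.5585, -0.0495, 0.1512]
tool_rot: [-0.558, 0.83, -0.001, -0.002]
contact_force: [-4.2, -3.5, 9.3]
gripper_width: 0.574
gripper_force: 30.0
```

Request:
move_arm([
  [0,0,0,0,0,0,0],
  [0,0,0,0,0,0,0],
  [0,0,0,0,0,0,0],
  [0,0,0,0,0,0,0],
  [0,0,0,0,0,0,0],
  [0,0,0,0,0,0,0],
  [0,0,0,0,0,0,0],
  [0,0,0,0,0,0,0],
  [0,0,0,0,0,0,0],
  [0,0,0,0,0,0,0],
])

```text
time_s: 7.75
eef_pos: [0.5582, -0.0498, 0.151]
tool_rot: [-0.557, 0.831, 0.0, -0.001]
contact_force: [-3.2, -3.1, 5.0]
gripper_width: 0.572
gripper_force: 30.0
```

Run:
```python
from h import *
s=robot.observe();print(s['eef_pos'],s['tool_rot'],s['contact_force'],s['wrist_torque'])
A=robot.get_image("scene");B=robot.get_image("side");cv2.imwrite("pics/s2.png",A[...,::-1]);cv2.imwrite("pics/d2.png",B[...,::-1])
a=A[130:250,270:370];b=B[150:290,240:370]
a=cv2.resize(a,None,fx=4,fy=4,interpolation=2);b=cv2.resize(b,None,fx=3,fy=3,interpolation=2)
o=np.zeros((480,800,3),np.uint8);o[:480,:400]=a;o[:420,400:790]=b;cv2.imwrite("pics/t2.png",o[...,::-1])
```

```text
[ 0.55822145 -0.04978655  0.15103192] [-5.57010313e-01  8.30505006e-01  9.33663188e-05 -9.68006691e-04] [-3.22063752 -3.07548314  4.99040128] [-0.29381522  1.08637694  0.19911903]
```

View pics/t2.png

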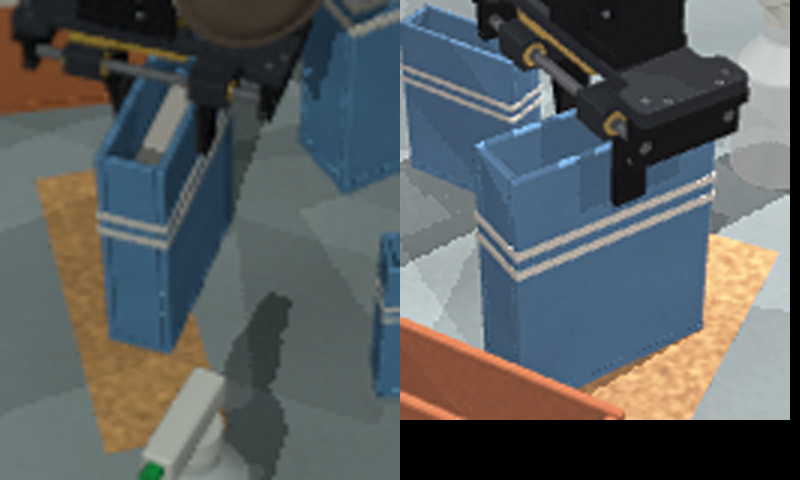

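The pot now stands diagonally with its left end mid-mat (foot corners at scene-crop (110,340),(172,352)). A faint dark line runs under the front edge at side-crop (640,360). Measuring foot and rim.

Run:
```python
from h import *
np.set_printoptions(precision=4,suppress=True)
S=lambda x,y:(270+x/4-.4,130+y/4-.4); D=lambda x,y:(240+(x-400)/3-.33,150+y/3-.33)
print("foot +x+y",tri(S(110,340),D(703,328)),onz("scene",S(110,340)),onz("side",D(703,328)))
print("foot -x+y",onz("scene",S(172,352)))
print("rim A+x-y",tri(S(175,62),D(517,180))) if 0 else None
print("rim +x-y side",onz("side",D(517,181),.19),"-x-y",onz("side",D(476,147),.19))
print("rim +x+y sc",onz("scene",S(97,157),.19),"-x+y",onz("scene",S(165,168),.19))
def mat(p):
    c,s=np.cos(.172),np.sin(.172);d=np.array(p)[:2]-[.5925,-.0345];return np.array([c*d[0]+s*d[1],-s*d[0]+c*d[1]])
f=(onz("scene",S(110,340))+onz("scene",S(172,352)))/2
r=(onz("scene",S(97,157),.19)+onz("scene",S(165,168),.19))/2
q=(onz("side",D(517,181),.19)+onz("side",D(476,147),.19))/2
print("left foot",f,mat(f),"left rim",r,mat(r),"right rim",q,mat(q),"yaw",np.arctan2(-(r-q)[0],(r-q)[1]))
```

```text
foot +x+y (array([ 0.6072,  0.0075, -0.0007]), np.float64(0.001655217685089609)) [0.6065 0.0076 0.    ] [0.6084 0.0069 0.    ]
foot -x+y [0.5612 0.0227 0.    ]
rim +x-y side [ 0.5513 -0.1272  0.19  ] -x-y [ 0.5105 -0.1139  0.19  ]
rim +x+y sc [0.6056 0.0076 0.19  ] -x+y [0.561  0.0216 0.19  ]
left foot [0.5838 0.0152 0.    ] [-0.      0.0504] left rim [0.5833 0.0146 0.19  ] [-0.0007  0.0499] right rim [ 0.5309 -0.1205  0.19  ] [-0.0754 -0.0742] yaw -0.3700669318829742
```

Request:
move_arm([
  [80,0,0,0,0,0,0],
  [80,0,0,0,0,0,0],
  [80,0,0,0,0,0,0],
  [80,0,0,0,0,0,0],
  [80,0,0,0,0,0,0],
  [80,0,0,0,0,0,0],
  [80,0,0,0,0,0,0],
  [80,0,0,0,0,0,0],
  [80,0,0,0,0,0,0],
  [80,0,0,0,0,0,0],
])

```text
time_s: 8.68
eef_pos: [0.5591, -0.0494, 0.1502]
tool_rot: [-0.557, 0.831, -0.0, 0.0]
contact_force: [-0.0, 0.7, 0.3]
gripper_width: 0.8
gripper_force: 0.0
```

Request:
move_arm([
  [0,0,0,0,0,0,0],
  [0,0,0,0,0,0,0],
  [0,0,0,0,0,0,0],
  [0,0,0,0,0,0,0],
  [0,0,0,0,0,0,0],
  [0,0,0,0,0,0,0],
  [0,0,0,0,0,0,0],
  [0,0,0,0,0,0,0],
  [0,0,0,0,0,0,0],
  [0,0,0,0,0,0,0],
])

```text
time_s: 9.52
eef_pos: [0.5589, -0.0493, 0.1502]
tool_rot: [-0.557, 0.831, 0.0, -0.0]
contact_force: [-0.9, 0.5, 1.3]
gripper_width: 0.572
gripper_force: 30.0
```

```bash
python3 -c "
from plan import *
walk([.5575,-.0525],-.38,1,.2,.552,10,20)"
```

```text
expected centre [ 0.59815552 -0.05674348  0.        ] yaw 0.17200000000000004
[[0, -0.001, 0.0, 0.0, 0.0, 0.004, 0.0], [0, -0.002, 0.0, -0.001, 0.0, 0.016, 0.0], [0, -0.003, 0.0, -0.002, 0.0, 0.022, 0.0], [0, -0.004, 0.0, -0.002, 0.0, 0.028, 0.0], [0, -0.005, 0.0, -0.002, 0.0, 0.03, 0.0], [0, -0.005, 0.0, -0.002, 0.002, 0.03, 0.0], [0, -0.004, 0.0, -0.002, 0.0, 0.028, 0.0], [0, -0.004, 0.0, -0.002, 0.0, 0.022, 0.0], [0, -0.002, 0.0, -0.001, 0.0, 0.016, 0.0], [0, 0.0, 0.0, 0.0, 0.0, 0.004, 0.0]]
[[0, 0.0, 0.0, 0.0, 0.0, 0.0, -0.004], [0, 0.0, 0.0, 0.0, 0.002, 0.0, -0.01], [0, 0.0, -0.001, 0.0, 0.004, 0.0, -0.016], [0, 0.0, -0.001, 0.0, 0.004, 0.0, -0.022], [0, 0.0, -0.001, 0.0, 0.006, 0.0, -0.028], [0, -0.001, -0.001, 0.0, 0.006, 0.0, -0.032], [0, 0.0, -0.002, 0.0, 0.008, 0.0, -0.036], [0, 0.0, -0.001, 0.0, 0.008, 0.0, -0.038], [0, 0.0, -0.002, 0.0, 0.008, 0.0, -0.042], [0, 0.0, -0.002, 0.0, 0.01, 0.0, -0.042]]
[[0, 0.0, -0.002, 0.0, 0.008, 0.0, -0.042], [0, 0.0, -0.001, 0.0, 0.008, 0.0, -0.042], [0, 0.0, -0.002, 0.0, 0.008, 0.0, -0.04], [0, 0.0, -0.001, 0.0, 0.008, 0.0, -0.036], [0, 0.0, -0.002, 0.0, 0.006, -0.002, -0.032], [0, 0.0, -0.001, 0.0, 0.006, 0.0, -0.028], [0, 0.0, -0.001, 0.0, 0.004, 0.0, -0.022], [0, 0.0, 0.0, 0.0, 0.004, 0.0, -0.016], [0, 0.0, -0.001, 0.0, 0.002, 0.0, -0.01], [0, 0.0, 0.0, 0.0, 0.0, 0.0, -0.002]]
[[0, 0.001, 0.0, 0.0, 0.0, -0.004, 0.0], [0, 0.002, 0.0, 0.001, 0.0, -0.014, 0.0], [0, 0.003, 0.0, 0.002, 0.0, -0.022, 0.0], [0, 0.004, 0.0, 0.002, 0.0, -0.028, 0.0], [0, 0.005, 0.0, 0.002, 0.0, -0.032, 0.0], [0, 0.005, 0.0, 0.003, -0.002, -0.03, 0.0], [0, 0.004, 0.0, 0.002, 0.0, -0.028, 0.0], [0, 0.003, 0.0, 0.001, 0.0, -0.022, 0.0], [0, 0.002, 0.0, 0.001, 0.0, -0.014, 0.0], [0, 0.001, 0.0, 0.001, 0.0, -0.006, 0.0]]
[ 0.59736073 -0.05344868  0.15092155] [ 7.61911566e-01 -6.47681051e-01  1.48077814e-04  7.54585344e-09]
```

Request:
move_arm([
  [0,-0.001,0.0,0.0,0.0,0.004,0.0],
  [0,-0.002,0.0,-0.001,0.0,0.016,0.0],
  [0,-0.003,0.0,-0.002,0.0,0.022,0.0],
  [0,-0.004,0.0,-0.002,0.0,0.028,0.0],
  [0,-0.005,0.0,-0.002,0.0,0.03,0.0],
  [0,-0.005,0.0,-0.002,0.002,0.03,0.0],
  [0,-0.004,0.0,-0.002,0.0,0.028,0.0],
  [0,-0.004,0.0,-0.002,0.0,0.022,0.0],
  [0,-0.002,0.0,-0.001,0.0,0.016,0.0],
  [0,0.0,0.0,0.0,0.0,0.004,0.0],
])

```text
time_s: 10.35
eef_pos: [0.5707, -0.0203, 0.1612]
tool_rot: [-0.555, 0.826, -0.057, -0.084]
contact_force: [-2.9, -2.2, 0.1]
gripper_width: 0.569
gripper_force: 30.0
```

Request:
move_arm([
  [0,0.0,0.0,0.0,0.0,0.0,-0.004],
  [0,0.0,0.0,0.0,0.002,0.0,-0.01],
  [0,0.0,-0.001,0.0,0.004,0.0,-0.016],
  [0,0.0,-0.001,0.0,0.004,0.0,-0.022],
  [0,0.0,-0.001,0.0,0.006,0.0,-0.028],
  [0,-0.001,-0.001,0.0,0.006,0.0,-0.032],
  [0,0.0,-0.002,0.0,0.008,0.0,-0.036],
  [0,0.0,-0.001,0.0,0.008,0.0,-0.038],
  [0,0.0,-0.002,0.0,0.008,0.0,-0.042],
  [0,0.0,-0.002,0.0,0.01,0.0,-0.042],
])

```text
time_s: 11.18
eef_pos: [0.582, -0.0223, 0.1611]
tool_rot: [-0.664, 0.741, -0.068, -0.073]
contact_force: [-1.0, 0.4, -3.9]
gripper_width: 0.573
gripper_force: 30.0
```

Request:
move_arm([
  [0,0.0,-0.002,0.0,0.008,0.0,-0.042],
  [0,0.0,-0.001,0.0,0.008,0.0,-0.042],
  [0,0.0,-0.002,0.0,0.008,0.0,-0.04],
  [0,0.0,-0.001,0.0,0.008,0.0,-0.036],
  [0,0.0,-0.002,0.0,0.006,-0.002,-0.032],
  [0,0.0,-0.001,0.0,0.006,0.0,-0.028],
  [0,0.0,-0.001,0.0,0.004,0.0,-0.022],
  [0,0.0,0.0,0.0,0.004,0.0,-0.016],
  [0,0.0,-0.001,0.0,0.002,0.0,-0.01],
  [0,0.0,0.0,0.0,0.0,0.0,-0.002],
])

```text
time_s: 12.02
eef_pos: [0.5929, -0.0222, 0.1611]
tool_rot: [0.758, -0.644, 0.077, 0.063]
contact_force: [0.0, 1.1, -5.9]
gripper_width: 0.571
gripper_force: 30.0
```

Request:
move_arm([
  [0,0.001,0.0,0.0,0.0,-0.004,0.0],
  [0,0.002,0.0,0.001,0.0,-0.014,0.0],
  [0,0.003,0.0,0.002,0.0,-0.022,0.0],
  [0,0.004,0.0,0.002,0.0,-0.028,0.0],
  [0,0.005,0.0,0.002,0.0,-0.032,0.0],
  [0,0.005,0.0,0.003,-0.002,-0.03,0.0],
  [0,0.004,0.0,0.002,0.0,-0.028,0.0],
  [0,0.003,0.0,0.001,0.0,-0.022,0.0],
  [0,0.002,0.0,0.001,0.0,-0.014,0.0],
  [0,0.001,0.0,0.001,0.0,-0.006,0.0],
])

```text
time_s: 12.85
eef_pos: [0.5975, -0.0542, 0.1504]
tool_rot: [0.762, -0.648, -0.001, -0.0]
contact_force: [-4.0, 3.0, 4.4]
gripper_width: 0.572
gripper_force: 30.0
```

Request:
move_arm([
  [0,0,0,0,0,0,0],
  [0,0,0,0,0,0,0],
  [0,0,0,0,0,0,0],
  [0,0,0,0,0,0,0],
  [100,0,0,0,0,0,0],
  [100,0,0,0,0,0,0],
  [100,0,0,0,0,0,0],
  [100,0,0,0,0,0,0],
  [100,0,0,0,0,0,0],
  [100,0,0,0,0,0,0],
])

```text
time_s: 13.68
eef_pos: [0.5983, -0.0532, 0.1502]
tool_rot: [0.762, -0.647, 0.0, -0.001]
contact_force: [0.1, -0.7, 0.3]
gripper_width: 0.931
gripper_force: 0.0
```

Request:
move_arm([
  [100,0,0,0,0,0,0],
  [100,0,0,0,0,0,0],
  [100,0,0,-0.01,0,0,0],
  [100,0,0,-0.02,0,0,0],
  [100,0,0,-0.02,0,0,0],
  [100,0,0,-0.02,0,0,0],
  [100,0,0,-0.02,0,0,0],
  [100,0,0,-0.02,0,0,0],
  [100,0,0,-0.02,0,0,0],
  [100,0,0,-0.01,0,0,0],
])

```text
time_s: 14.52
eef_pos: [0.5988, -0.0537, 0.2938]
tool_rot: [0.762, -0.648, 0.002, -0.002]
contact_force: [0.6, -0.0, 0.6]
gripper_width: 1.0
gripper_force: 0.0
```

Run:
```python
from h import *
A=robot.get_image("scene");B=robot.get_image("side")
a=A[130:250,260:360];b=B[150:290,240:370]
a=cv2.resize(a,None,fx=4,fy=4,interpolation=2);b=cv2.resize(b,None,fx=3,fy=3,interpolation=2)
o=np.zeros((480,800,3),np.uint8);o[:480,:400]=a;o[:420,400:790]=b;cv2.imwrite("pics/t3.png",o[...,::-1])
```

View pics/t3.png

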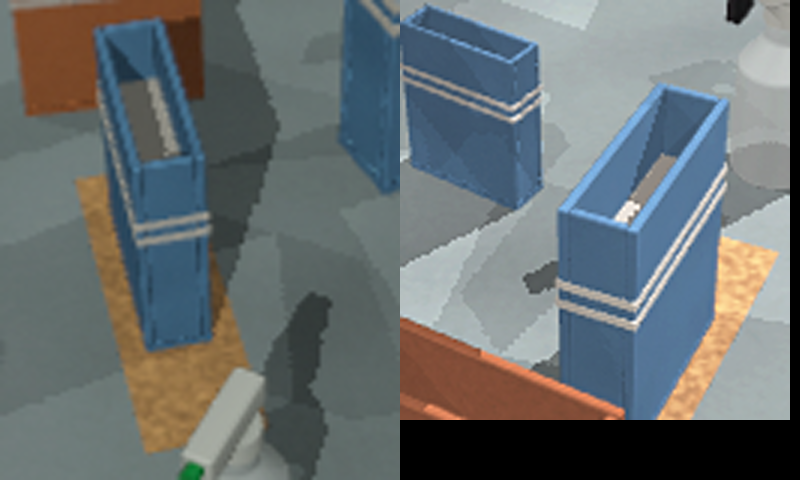

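The pot stands upright in line on the mat (foot corners at scene-crop (148,348),(212,340)), gripper clear. Checking numerically.

Run:
```python
from h import *
np.set_printoptions(precision=4,suppress=True)
S=lambda x,y:(260+x/4-.4,130+y/4-.4); D=lambda x,y:(240+(x-400)/3-.33,150+y/3-.33)
def mat(p):
    c,s=np.cos(.172),np.sin(.172);d=np.array(p)[:2]-[.5925,-.0345];return np.array([c*d[0]+s*d[1],-s*d[0]+c*d[1]])
for k,a,b in[("A+x-y",(96,32),(638,230)),("B-x-y",(160,20),(560,210)),("C-x+y",(205,157),(659,87)),("D+x+y",(139,167),(728,99))]:
    t=tri(S(*a),D(*b));print(k,*t,mat(t[0]))
for p in[(148,348),(212,340),(80,180),(150,452)]:t=onz("scene",S(*p));print("foot/mat sc",t,mat(t))
```

```text
A+x-y [ 0.6321 -0.1237  0.1881] 0.0014885408522294493 [ 0.0237 -0.0947]
B-x-y [ 0.5857 -0.1333  0.188 ] 0.0010312826830529722 [-0.0236 -0.0962]
C-x+y [0.5619 0.0092 0.187 ] 0.0032853700390848652 [-0.0227  0.0483]
D+x+y [0.6069 0.0184 0.1898] 0.005108997707108812 [0.0232 0.0496]
foot/mat sc [0.6082 0.0152 0.    ] [0.024  0.0463]
foot/mat sc [0.5606 0.0112 0.    ] [-0.0237  0.0505]
foot/mat sc [ 0.657 -0.164  0.   ] [ 0.0414 -0.1386]
foot/mat sc [0.61   0.1107 0.    ] [0.0421 0.14  ]
```

Both ends are within about 3 mm of the mat's centre line, and the pot is upright and released. Handing in.

```bash
python3 -c "
from rig import robot
print(robot.sign_off())"
```

```text
the job is handed in; nothing more can be done
None
```

I walked the blue pot on to the mat in two tip-and-swing steps and handed the job in; it stands upright, released, with both ends measured within about 3 mm of the mat's centre line, though sign-off returned no verdict.

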